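# Push the stray stock bin home into its empty bay

### The job

The yellow bin of fittings has been left out on the bench in front of the wooden rack. Without picking it up, push it along the bench into line with the one empty bay (yellow patch on its floor), then push it in until it stands home and square against the back board. Leave the blue and green bins and everything else on the bench where they are.

Things in the scene. Friction and masses are not known exactly. Their poses are not given: they have to be found in the camera images.
- yellow_bin: The bin to push: open plastic box 100 (x) x 90 (y) x 55 high, part-filled with brass fittings; origin at the centre of its underside, z up; white label on its -x face. 0.3 to 0.65 kg, slides under 3 to 8 N. It starts 16 to 18 cm in front of the row of home places, up to 0.35 rad askew to the rack and between two bays, never in line with the empty one.
- bay_mark: Flat yellow patch 80 x 90 mm on the bench inside the empty bay (nothing to catch on). Origin at its centre, axes parallel to the rack's: x into the bay, y across it. The yellow bin is home when its origin is over this origin with its sides parallel to the bay; touching the back board it reads about +1 mm in x.
- rack: Fixed wooden rack, 3 bays in a row, open in front and on top, no floor. Origin on the bench at the middle bay's home centre; x to the back board, y along the row (yaw up to 0.12). Bay centres y = -118, 0, 118 mm, clear width 104. Back board: face at x = 51 mm, 62 high, 368 long. Dividers 14 thick, 50 high, reach to x = -40 with round ends; a bin at home sticks out 10 mm beyond them.
- blue_bin: Bystander, loose, at home in one of the other two bays. Open plastic box 100 (x) by 90 (y) by 55 high, origin at the centre of its underside, z up; part-filled with small fittings (below the rim). 
- green_bin: Bystander, loose, at home in one of the other two bays. Open plastic box 100 (x) by 90 (y) by 55 high, origin at the centre of its underside, z up; part-filled with small fittings (below the rim). 
- valve: Bystander: upright brass valve with red hand wheel, 54 mm across, 84 high, to the left (+y) of the rack's front. Origin at the centre of its underside.
- coupling: Bystander: upright orange pipe coupling, tube 64 mm across, 60 high, to the left of the rack. Origin at the centre of its underside.
- elbow: Bystander: orange pipe elbow standing on its 60 mm foot, 78 high, upper mouth reaching 48 mm along its own x, to the right (-y) of the rack's front. Origin at the centre of its underside.
- sealant: Bystander: white bottle with red cap, 40 mm across, 90 high, to the right of the rack. Origin at the centre of its underside.
- wrench: Bystander: steel wrench 190 mm long lying behind the rack's back board, roughly along the row. Origin under its middle.
There are look-alikes about, which are no part of the job. What is shaped like the yellow_bin but purple is not meant.

How it is judged:
By the outcome, as a careful person would: the job done as asked, in the order asked, and still so for the second after the job is handed in, with the robot touching nothing.
It also fails if it takes over 51 s, if anything falls off the work surface, if the arm or the gripper's body presses on something with over 40 N, if the wrist force passes 120 N, or if a joint passes its speed limit or range.

### The arm

A 6-joint arm with a two-finger parallel gripper is mounted at the origin on the work surface. World frame = base frame: x ahead of the robot, y to its left, z up, the work surface at z = 0. Lengths are in m, angles in rad, forces in N, time in s.
With the tool pointing down it reaches from about 0.35 to 0.875 m from the base axis. Payload 15.5 kg.
Tool frame: the origin (TCP) lies at the very end of the fingers, on their centre line; the grasp point (between the pads) lies 19 mm behind it (manip.grasp_offset is the distance from the TCP to the grasp point, in m); z points along the fingers, y is the direction in which the jaws open and shut (so a half turn about z gives the same grasp; the last joint's range is limited). The gripper opens to 85 mm and grips with 20 to 120 N. Pads are 22 mm wide; open, the fingers measure 114 mm over their backs; the gripper's body (76 mm by 85 mm) begins 54 mm behind the grasp point. The pads swing forward as they close: fully open they stand 13 mm farther back than shut.
Start: joints at [-1.27, 0.494, 1.345, -0, 1.302, -0.096], TCP at [0.242, -0.576, 0.231] pointing down, gripper open.
Joint ranges: [-2.91, 2.91], [-0.82, 2.16], [0.22, 2.67], [-1.22, 4.37], [0.12, 2.79], [-3.08, 3.08]. Speed limits (rad/s): [1.89, 1.89, 2.57, 3.01, 3.01, 3.01].

### API

Orientations are given as [roll, pitch, yaw] about the fixed x, y, z axes, in that order (R = Rz(yaw) Ry(pitch) Rx(roll)).
In Python, from plant import manip gives the robot as it stands.
- The arm moves only by the shell command python3 -m handwheel 'ROWS' [FORCE]. ROWS is JSON, a list that holds one entry, the list of rows, each a list of 7 numbers: the turn, a rotation vector about the tool's x, y, z in units of 5 degrees (1.0 is 5 degrees), then the shift along the tool's x, y, z in units of 60 mm (1.0 is 60 mm), then the opening, from 0 (shut) to 1 (fully open). A call has 1 to 12 rows; each row shifts and turns the pose as measured when the row begins, along the tool's axes as they then stand; what a row does not reach is not made up. A row lasts 1/8 s, in which the tool goes at most 62.5 mm and 10.7 degrees, less where a joint would pass 70% of its speed; a pose out of reach is approached as far as the arm can. A call is refused whole if a number of a shift passes 1 or a number of a turn 1, either way. A call with a gripper value outside its range is refused whole. The fingers move at their own pace and stop on an object; FORCE is the grip in N (left out, the last holds). Time passes only in rows, so rows that do not move let the fingers close. It gives the time, the measured TCP pose, the force and the opening at its end, in the units of the state.
- manip.sense(): the state, without advancing time (a new reading comes with each control period).
- manip.snapshot(name): name is "scene" or "top" or "wrist"; returns (picture, depth): 384x512x3 uint8, red, green, blue; 384x512 float32, m along the optical axis (not along the pixel's ray), 0 where there is no reading.
- manip.camera_info(name): a dict with "mtx" (3x3 intrinsics, pixels), "R" (3x3) and "t" (3): a world point X has camera coordinates R X + t. Camera axes: x right, y down, z forward; pixel columns grow to the right and rows downward; lengths in m; the calibration is good to about 2 mm. The wrist camera is an equidistant fisheye: a pixel r from the principal point sees the ray r / f radians off the axis. A picture is of the moment at which its call begins: read the wrist's pose just before it. camera_info takes no time and is no camera call; for the wrist camera it gives the pose at the moment of the call.
- manip.finish_job(): hands the job in, once; it reports no verdict.
The state is a dict: "time_s": time; "q": joint angles; "joint_velocities": joint speeds; "joint_efforts": joint torques, N m; "position": TCP position; "eef_rot": TCP orientation; "contact_force": force on the tool from outside, world axes, zero at the start; "wrist_torque": the same for the moment, N m; "width": finger opening in m.
Only numpy, scipy, OpenCV 4.12 (cv2) and the standard library are available. Lean on these libraries where they do the work, as an engineer would, in place of code of your own. Each camera call takes 0.05 s, during which the arm holds its last target.

## Working session

There is one attempt and no reset: what is moved stays moved. The work goes in short steps, Python scripts to look and compute and a shell command to move; the robot and the scene stay as the last step left them, time stands still between calls to the robot, and variables do not carry over. Pictures are saved under pics/ and viewed, and the job is handed in when it is done.

```bash
mkdir -p pics; ls; python3 - <<'E'
from plant import manip
import cv2,numpy as np
s=manip.sense();print(s)
for n in("scene","top"):
    p,d=manip.snapshot(n);np.savez(f"pics/{n}0.npz",p=p,d=d)
    cv2.imwrite(f"pics/{n}0.png",p[:,:,::-1])
    print(n,{k:np.round(v,4).tolist() for k,v in manip.camera_info(n).items()})
E
```

```text
pics
{'time_s': 0.0, 'q': array([-1.26951818e+00,  4.94169347e-01,  1.34615302e+00,  6.79499968e-06,
        1.30248787e+00, -9.54886452e-02]), 'joint_velocities': array([ 0.00082273,  0.00202664, -0.00215714,  0.00059796, -0.00134574,
        0.00069455]), 'joint_efforts': array([ 1.82301510e-04, -8.82158017e+01, -3.83866739e+01, -2.01938533e-04,
        1.00403745e-02,  4.24295922e-05]), 'position': array([ 0.241426  , -0.57608986,  0.23070144]), 'eef_rot': array([-3.14038124e+00, -1.22608338e-04,  3.96764910e-01]), 'contact_force': array([ 0.48018523, -0.71820054,  0.05110061]), 'wrist_torque': array([0.01636152, 0.00204235, 0.04351591]), 'width': 0.0855548190338119}
scene {'mtx': [[356.3632, 0.0, 258.7205], [0.0, 356.3632, 198.8723], [0.0, 0.0, 1.0]], 'R': [[-0.0098, 1.0, 0.0017], [0.678, 0.0079, -0.735], [-0.735, -0.006, -0.678]], 't': [-0.0078, -0.3712, 1.3249]}
top {'mtx': [[349.0936, 0.0, 256.0723], [0.0, 349.0936, 198.4345], [0.0, 0.0, 1.0]], 'R': [[-0.0051, -0.9999, 0.0144], [-0.9826, 0.0023, -0.1857], [0.1856, -0.0151, -0.9825]], 't': [0.0271, 0.5661, 0.7401]}
```

View pics/scene0.png

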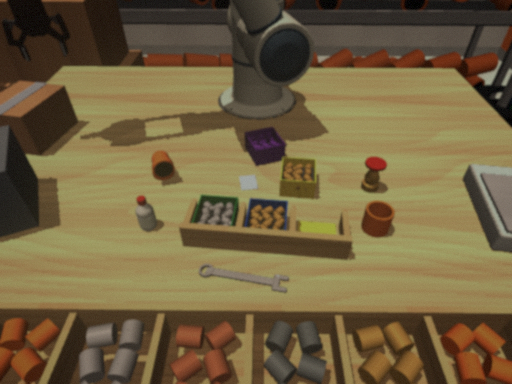

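View pics/top0.png

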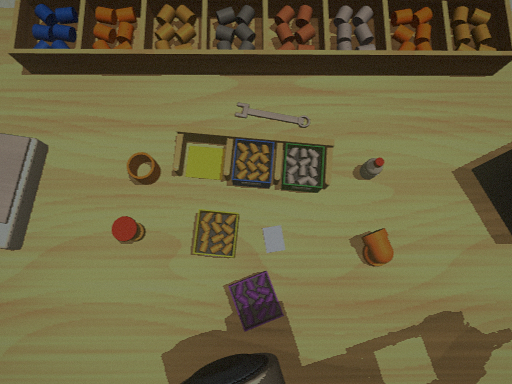

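The scene view shows the yellow bin at (299,177), the purple look-alike at (265,146) and the empty bay's yellow patch at (319,228). In the top view they are at (216,233), (256,300) and (205,161).

Candidates in the top view:
- Yellow bin with brass fittings (216,233): this is the target.
- Purple bin (256,300): decoy.
- Blue bin with brass contents (253,162): bystander.
- Yellow patch (205,161): the bay floor, not a bin.

I'll measure these and crop in on the chosen bin.

```bash
cat > h.py <<'E'
import numpy as np,cv2
from plant import manip
def ray(ci,uv,z):
    K,R,t=[np.asarray(ci[k]) for k in("mtx","R","t")]
    uv=np.atleast_2d(uv).astype(float)
    d=np.c_[uv,np.ones(len(uv))]@np.linalg.inv(K).T@R
    c=-R.T@t
    return c+d*((z-c[2])/d[:,2])[:,None]
def cloud(ci,d):
    K,R,t=[np.asarray(ci[k]) for k in("mtx","R","t")]
    v,u=np.indices(d.shape)
    X=np.dstack([(u-K[0,2])/K[0,0]*d,(v-K[1,2])/K[1,1]*d,d])
    return (X-t)@R
E
python3 - <<'E'
from h import *
ci=manip.camera_info("top");f=np.load("pics/top0.npz");p,d=f["p"],f["d"]
X=cloud(ci,d)
hsv=cv2.cvtColor(p,cv2.COLOR_RGB2HSV)
for n,(u,v) in dict(patch=(205,161),binmid=(216,233),valve=(124,229),elbow=(378,240),purple=(256,300),coup=(143,167),seal=(373,167),backboardL=(185,136),backR=(325,141),paper=(273,238)).items():
    print(n,hsv[v,u],np.round(X[v,u],3))
crop=cv2.resize(p[120:330,100:340],None,fx=3.2,fy=2.85*1.0,interpolation=cv2.INTER_CUBIC)
cv2.imwrite("pics/crop0.png",crop[:,:,::-1])
# rim of yellow bin
m=((X[:,:,2]>.045)&(X[:,:,2]<.065)).astype(np.uint8)
n,l,st,c=cv2.connectedComponentsWithStats(m)
for i in range(1,n):
    if st[i,4]>40: print(i,st[i],c[i])
E
```

```text
patch [ 31 164 138] [0.67  0.15  0.001]
binmid [ 17 144  71] [0.49  0.116 0.036]
valve [  4 193 131] [0.494 0.307 0.085]
elbow [ 17 196 125] [ 0.47  -0.24   0.072]
purple [155  61  46] [0.342 0.026 0.037]
coup [ 28  94 133] [0.655 0.301 0.001]
seal [21 63 85] [ 0.635 -0.241  0.07 ]
backboardL [ 21 139  57] [0.722 0.194 0.035]
backR [ 23 117 131] [ 0.7   -0.136  0.063]
paper [103  13 139] [ 0.481 -0.016 -0.001]
1 [  22    1   59   48 1047] [48.53868195 14.25978988]
2 [  84    1   58   48 1329] [113.98419865  19.27539503]
3 [ 146    1   57   48 1463] [172.55023923  21.67395762]
4 [ 207    2   56   48 1521] [234.20512821  23.617357  ]
5 [ 268    2   56   48 1491] [296.28034876  23.78604963]
6 [ 328    3   57   47 1456] [355.64491758  22.82760989]
7 [ 388    3   57   48 1676] [416.59785203  24.77923628]
8 [ 448    4   57   47 1707] [475.96660808  25.66256591]
9 [ 93  23  23  26 390] [102.81538462  35.9025641 ]
10 [ 33  24  42  25 779] [52.62130937 35.60205392]
12 [175  43  18   6  77] [184.25974026  46.06493506]
13 [356  44  20   6  95] [366.28421053  47.01052632]
14 [  15   59  496    7 2269] [261.96474218  62.21110621]
15 [ 173  125  162   64 2873] [259.24956491 149.00069614]
25 [   0  137   40  112 1331] [ 18.12772352 195.10217881]
53 [127 152  29  29 317] [140.94006309 165.71293375]
71 [365 158  18  17 144] [371.82638889 167.58333333]
76 [484 161  28  50 302] [498.48013245 183.82119205]
127 [193 209  46  49 290] [214.93448276 231.7137931 ]
142 [362 234  32  30 207] [375.23671498 250.12560386]
145 [229 271  55  61 299] [255.76923077 302.80936455]
```

View pics/crop0.png

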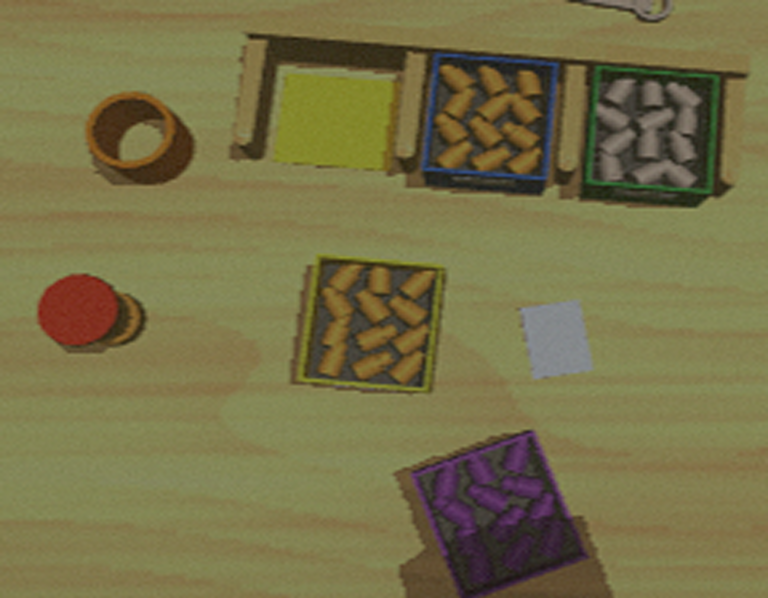

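The close crop confirms the choice: a yellow-rimmed bin with brass fittings at crop (372,325), the purple one at (500,515) and the patch at (335,118). Next I'll measure the poses.

```bash
cat >> h.py <<'E'
def rect(pts):
    (c,(w,h),a)=cv2.minAreaRect(np.float32(pts*1000)); 
    b=cv2.boxPoints((c,(w,h),a))
    a%=90
    if a>45:a-=90
    return np.array(c)/1000,(w,h),np.radians(a)
def measure(name="top",save=None):
    ci=manip.camera_info(name);p,d=manip.snapshot(name)
    if save: np.savez(f"pics/{save}.npz",p=p,d=d); cv2.imwrite(f"pics/{save}.png",p[:,:,::-1])
    return analyse(ci,p,d)
def analyse(ci,p,d):
    X=cloud(ci,d);hsv=cv2.cvtColor(p,cv2.COLOR_RGB2HSV)
    yel=cv2.inRange(hsv,(26,130,60),(34,255,255))>0
    roi=(X[:,:,0]>.36)&(X[:,:,0]<.76)&(abs(X[:,:,1]-.1)<.25)
    out={}
    for n,lo,hi,zp,col in(("patch",-.006,.006,0,yel),("rim",.047,.064,.055,yel),("blue",.047,.064,.055,cv2.inRange(hsv,(100,110,30),(125,255,255))>0),("green",.047,.064,.055,cv2.inRange(hsv,(50,110,20),(85,255,255))>0)):
        m=(col&roi&(X[:,:,2]>lo)&(X[:,:,2]<hi)).astype(np.uint8)
        if n=="patch":
            m=cv2.morphologyEx(m,cv2.MORPH_OPEN,np.ones((3,3)))
        k,l,st,c=cv2.connectedComponentsWithStats(cv2.dilate(m,np.ones((3,3))))
        if k<2: print(n,"none");continue
        j=1+np.argmax(st[1:,4]); v,u=np.nonzero((l==j)&(m>0))
        P=ray(ci,np.c_[u,v],zp)[:,:2]
        r=rect(P);out[n]=r
        print(n,len(u),"c",np.round(r[0],4),"size",np.round(r[1],1),"yaw",round(float(r[2]),4))
    return out
E
python3 - <<'E'
from h import *
for n in("top","scene"):
    f=np.load(f"pics/{n}0.npz");print(n);analyse(manip.camera_info(n),f["p"],f["d"])
f=np.load("pics/top0.npz");ci=manip.camera_info("top");X=cloud(ci,f["d"])
m=(X[:,:,2]>.058)&(X[:,:,2]<.067)&(X[:,:,0]>.66)&(X[:,:,0]<.76)&(abs(X[:,:,1]-.05)<.25)
v,u=np.nonzero(m);P=ray(ci,np.c_[u,v],.062)[:,:2];print("back",rect(P))
m=(X[:,:,2]>.045)&(X[:,:,2]<.054)&(X[:,:,0]>.55)&(X[:,:,0]<.76)&(X[:,:,1]>.09)&(X[:,:,1]<.25)
k,l,st,c=cv2.connectedComponentsWithStats(m.astype(np.uint8))
for i in range(1,k):
    if st[i,4]>30:
        v,u=np.nonzero(l==i);P=ray(ci,np.c_[u,v],.05)[:,:2];print("div",c[i],rect(P))
E
```

```text
top
patch 1076 c [0.6677 0.1523] size [84.7 80.7] yaw -0.0909
rim 245 c [0.489  0.1144] size [ 90.1 100. ] yaw -0.1029
blue 138 c [0.6558 0.0319] size [88.  99.6] yaw -0.0948
green 199 c [ 0.6445 -0.0857] size [89.9 99.8] yaw -0.0951
scene
patch 381 c [0.6439 0.1544] size [84.  34.9] yaw -0.0968
rim 78 c [0.4917 0.1221] size [72.6 99.7] yaw -0.1058
blue 5 c [ 0.6763 -0.0128] size [ 1.1 18.5] yaw -0.1437
green 33 c [ 0.6424 -0.0416] size [ 4.9 68.8] yaw -0.0483
back (array([0.71140179, 0.07173718]), (73.40037536621094, 455.5010070800781), np.float64(0.06812329866076623))
div [194.38765432 151.2617284 ] (array([0.67382922, 0.15052179]), (126.7123031616211, 93.43959045410156), np.float64(-0.09192686134930064))
```

Measured values:

| Item | Position (m) | Yaw (rad) | Check |
|---|---|---|---|
| Rack | – | −0.0955 | blue and green bins 118.1 mm apart, should be 118 |
| Empty bay home | (0.6672, 0.1495) | – | patch agrees once the divider's occlusion is allowed for |
| Yellow bin | (0.489, 0.1144) | −0.103 | rim 90 x 100 mm, correct |

In bay axes the bin is at (−174, −52) mm. I'll push its −y face 52 mm along the row with two spread fingertips (tool yaw 1.475), then push its −x face (tool yaw −0.0955).

First I'll turn the tool while it is high.

```bash
python3 -m handwheel '[[[0,0,-1,0,0,0,0.6],[0,0,-1,0,0,0,0.6],[0,0,-1,0,0,0,0.6],[0,0,-1,0,0,0,0.6],[0,0,-1,0,0,0,0.6],[0,0,-1,0,0,0,0.6],[0,0,-1,0,0,0,0.6],[0,0,-1,0,0,0,0.6],[0,0,-1,0,0,0,0.6],[0,0,-1,0,0,0,0.6],[0,0,-1,0,0,0,0.6],[0,0,-1,0,0,0,0.6]]]'
```

```text
time_s: 1.6
position: [0.2406, -0.5735, 0.2264]
eef_rot: [-3.138, -0.01, 1.478]
contact_force: [0.3, 0.3, 0.0]
width: 0.0513
```

```bash
python3 -m handwheel '[[[0,0,0,0.85,0.25,0,0.6],[0,0,0,0.85,0.25,0,0.6],[0,0,0,0.85,0.25,0,0.6],[0,0,0,0.85,0.25,0,0.6],[0,0,0,0.85,0.25,0,0.6],[0,0,0,0.85,0.25,0,0.6],[0,0,0,0.85,0.25,0,0.6],[0,0,0,0.85,0.25,0,0.6],[0,0,0,0.85,0.25,0,0.6],[0,0,0,0.85,0.25,0,0.6],[0,0,0,0.5,0.2,0,0.6],[0,0,0,0,0,0,0.6]]]'; cat > g.py <<'E'
from h import *
import sys
th=-.0955;H=np.array([.6672,.1495]);ex=np.array([np.cos(th),np.sin(th)]);ey=np.array([-ex[1],ex[0]])
def bay(p): d=np.asarray(p)[:2]-H; return np.array([d@ex,d@ey])
def goto(xr,yr,z,yaw):
    from scipy.spatial.transform import Rotation as R
    s=manip.sense();A=R.from_euler("xyz",s["eef_rot"])
    T=np.r_[H+xr*ex+yr*ey,z]
    print("bay now",np.round(bay(s["position"])*1000,1),"z",round(s["position"][2],4),"F",np.round(s["contact_force"],1))
    B=R.from_euler("xyz",[np.pi,0,yaw]);rv=(A.inv()*B).as_rotvec()
    print("shift units",np.round(A.inv().apply(T-s["position"])/.06,2),"turn units",np.round(np.degrees(rv)/5,2))
E
python3 -c "
from g import *
goto(-.174,-.133,.015,1.475)"
```

```text
time_s: 3.1
position: [0.456, -0.034, 0.2291]
eef_rot: [-3.137, -0.011, 1.478]
contact_force: [-0.5, -0.3, 0.4]
width: 0.0514
bay now [-192.8 -202.8] z 0.2291 F [-0.5 -0.3  0.4]
shift units [1.12 0.33 3.58] turn units [-0.06 -0.13  0.03]
```

```bash
python3 -m handwheel '[[[-0.06,-0.13,0,0.55,0.16,0.5,0.6],[0,0,0,0.55,0.16,0.6,0.6],[0,0,0,0,0,0.6,0.6],[0,0,0,0,0,0.6,0.6],[0,0,0,0,0,0.6,0.6],[0,0,0,0,0,0.4,0.6],[0,0,0,0,0,0,0.6]]]'; python3 -c "
from g import *
goto(-.174,-.108,.015,1.475)
r=measure(save='top1'); print('bin bay',bay(r['rim'][0])*1000 if 'rim' in r else 0)
p,d=manip.snapshot('wrist');cv2.imwrite('pics/w1.png',p[:,:,::-1])"
```

```text
time_s: 3.98
position: [0.4818, 0.0274, 0.0259]
eef_rot: [3.14, 0.002, 1.476]
contact_force: [-0.6, -0.0, 0.6]
width: 0.0513
bay now [-172.9 -139.3] z 0.0259 F [-0.6 -0.   0.6]
shift units [ 0.52 -0.02  0.18] turn units [0.02 0.02 0.01]
patch 1004 c [0.6677 0.1524] size [84.7 80.1] yaw -0.095
rim none
blue 90 c [0.6574 0.0317] size [88.  96.4] yaw -0.0942
green 151 c [ 0.6447 -0.0859] size [90.  99.9] yaw -0.0942
bin bay 0
```

View pics/top1.png

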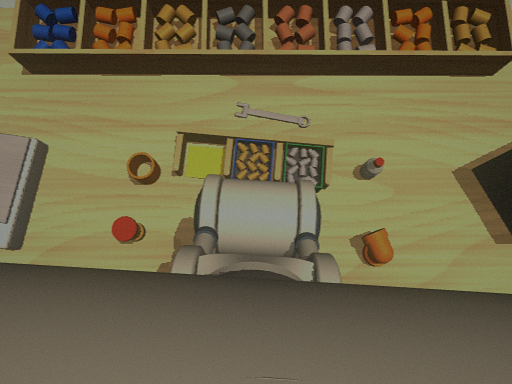

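View pics/w1.png

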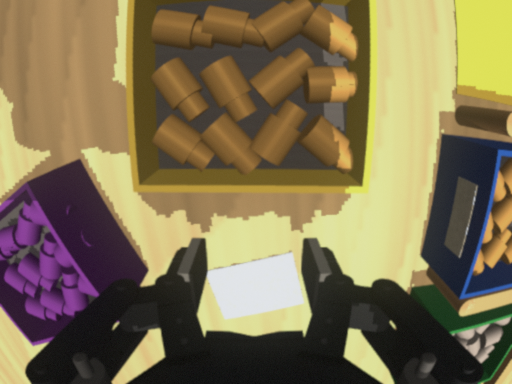

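The top view is blocked by the arm. The wrist view shows the yellow bin square to the fingers and centred on them (bin columns 135–368, fingers 170–335), and clear of the purple bin. I'll lower a little and push slowly along the row.

```bash
python3 -m handwheel '[[[0,0,0,0,0,0.15,0.6],[0,0,0,0.15,0,0,0.6],[0,0,0,0.15,0,0,0.6],[0,0,0,0.15,0,0,0.6],[0,0,0,0.15,0,0,0.6],[0,0,0,0.15,0,0,0.6],[0,0,0,0.15,0,0,0.6],[0,0,0,0.15,0,0,0.6]]]'; python3 -c "
from g import *
goto(-.174,-.056,.016,1.475)
p,d=manip.snapshot('wrist');cv2.imwrite('pics/w2.png',p[:,:,::-1])"
```

```text
time_s: 5.08
position: [0.4907, 0.0943, 0.0205]
eef_rot: [3.133, 0.002, 1.476]
contact_force: [0.3, -1.3, -0.8]
width: 0.0514
bay now [-170.4  -71.8] z 0.0205 F [ 0.3 -1.3 -0.8]
shift units [ 0.26 -0.06  0.07] turn units [0.1  0.02 0.01]
```

View pics/w2.png

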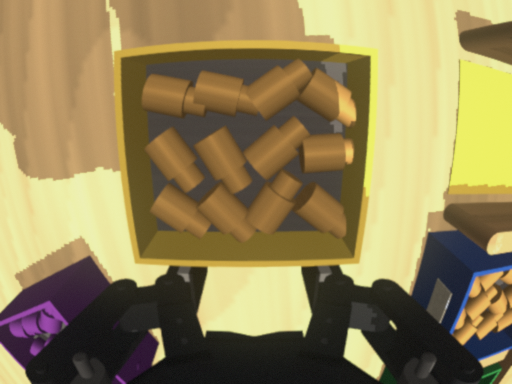

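The wrist view shows both fingertips against the bin's lower edge at (185,268) and (325,268), with the bin still square. I'll push a bit further, then measure with the wrist fisheye.

```bash
python3 -m handwheel '[[[0.1,0,0,0.1,-0.05,0,0.6],[0,0,0,0.1,0,0,0.6],[0,0,0,0,0,0,0.6]]]'; cat >> g.py <<'E'
def wray(ci,uv,z):
    K,R,t=[np.asarray(ci[k]) for k in("mtx","R","t")]
    uv=np.atleast_2d(uv).astype(float)
    x=(uv[:,0]-K[0,2])/K[0,0];y=(uv[:,1]-K[1,2])/K[1,1];r=np.hypot(x,y)
    s=np.where(r>1e-9,np.sin(r)/np.maximum(r,1e-9),1)
    d=np.c_[x*s,y*s,np.cos(r)]@R;c=-R.T@t
    return c+d*((z-c[2])/d[:,2])[:,None]
def wmeas(save):
    ci=manip.camera_info("wrist");p,d=manip.snapshot("wrist");cv2.imwrite(f"pics/{save}.png",p[:,:,::-1])
    hsv=cv2.cvtColor(p,cv2.COLOR_RGB2HSV)
    np.savez(f"pics/{save}.npz",p=p,d=d,**ci)
    return ci,p,d,hsv
E
python3 -c "
from g import *
goto(-.174,-.056,.016,1.475)
ci,p,d,hsv=wmeas('w3')
for u,v in [(125,55),(375,60),(140,262),(355,260)]: print(hsv[v,u])
print(ci['mtx'])"
```

```text
time_s: 5.5
position: [0.4889, 0.1083, 0.0205]
eef_rot: [-3.141, 0.002, 1.476]
contact_force: [1.1, -0.0, 0.1]
width: 0.0512
bay now [-173.5  -58. ] z 0.0205 F [ 1.1 -0.   0.1]
shift units [ 0.03 -0.01  0.08] turn units [-0.    0.02  0.02]
[ 22 169 193]
[ 31 143 239]
[ 24 133 218]
[ 22 168 204]
[[297.31863964   0.         253.93968257]
 [  0.         297.31863964 193.02693406]
 [  0.           0.           1.        ]]
```

View pics/w3.png

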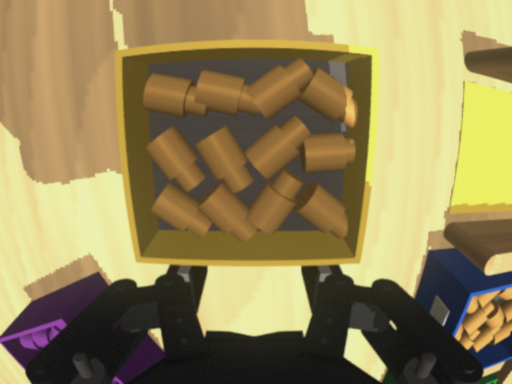

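The wrist view shows the bin still square against the fingers, with corners at about (116,52), (378,50), (358,264) and (134,264). The patch is at right (485,145).

```bash
python3 -c "
from g import *
f=np.load('pics/w3.npz')
P=wray(f,[(116,52),(378,50),(358,264),(134,264)],.055)[:,:2]
B=np.array([bay(q) for q in P])*1000;print(B.round(1));print('size',np.linalg.norm(P-np.roll(P,-1,0),axis=1),'c',B.mean(0))
"
```

```text
[[-225.5   42.8]
 [-126.2   43.1]
 [-126.4  -46.6]
 [-226.7  -47.4]]
size [0.09931197 0.08971769 0.10025958 0.09017858] c [-176.20841062   -2.01281946]
```

The rim sizes come out right (99–100 x 90 mm). The bin is at y_r ≈ −2 mm. One small nudge more, then back off and lift.

```bash
python3 -m handwheel '[[[0,0,0,0.04,0,0,0.6],[0,0,0,0,0,0,0.6],[0,0,0,-0.3,0,0,0.6],[0,0,0,-0.4,0,0,0.6],[0,0,0,0,0,-0.7,0.6],[0,0,0,0,0,-0.9,0.6],[0,0,0,0,0,-0.9,0.6],[0,0,0,0,0,-0.5,0.6]]]'; python3 -m handwheel '[[[0,0,1,0,0,0,0.6],[0,0,1,0,0,0,0.6],[0,0,1,0,0,0,0.6],[0,0,1,0,0,0,0.6],[0,0,1,0,0,0,0.6],[0,0,1,0,0,0,0.6],[0,0,1,0,0,0,0.6],[0,0,1,0,0,0,0.6],[0,0,1,0,0,0,0.6]]]';python3 -m handwheel '[[[0,0,1,0,0,0,0.6],[0,0,1,0,0,0,0.6],[0,0,1,0,0,0,0.6],[0,0,1,0,0,0,0.6],[0,0,1,0,0,0,0.6],[0,0,1,0,0,0,0.6],[0,0,1,0,0,0,0.6],[0,0,1,0,0,0,0.6],[0,0,1,0,0,0,0.6]]]'
python3 -c "
from g import *
goto(-.270,.0,.020,-.0955)
r=measure(save='top2'); print('bin bay',bay(r['rim'][0])*1000 if 'rim' in r else 0)
wmeas('w4')"
```

```text
time_s: 6.55
position: [0.4831, 0.0625, 0.2035]
eef_rot: [-3.136, 0.002, 1.474]
contact_force: [1.8, 0.4, -0.1]
width: 0.051
time_s: 7.68
position: [0.4816, 0.0537, 0.2057]
eef_rot: [3.141, 0.003, 0.658]
contact_force: [-1.0, -0.0, -0.6]
width: 0.051
time_s: 8.8
position: [0.4783, 0.045, 0.2043]
eef_rot: [3.138, 0.005, -0.159]
contact_force: [0.3, -0.3, -0.2]
width: 0.0509
bay now [-178.1 -122. ] z 0.2043 F [ 0.3 -0.3 -0.2]
shift units [-1.64 -1.94  3.07] turn units [ 0.03  0.06 -0.73]
patch none
rim none
blue none
green none
bin bay 0
```

View pics/w4.png

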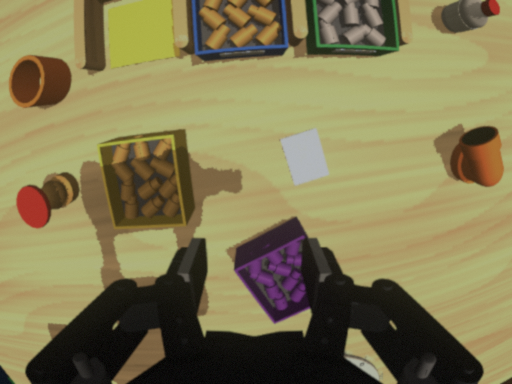

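The wrist view shows the yellow bin at (145,180), now in line with the patch at (140,32). The valve (45,200), elbow and purple bin are undisturbed. I'll move behind the bin while still high and measure.

```bash
python3 -m handwheel '[[[0,0,-0.73,-0.4,-0.5,0,0.6],[0,0,0,-0.4,-0.5,0,0.6],[0,0,0,-0.4,-0.5,0,0.6],[0,0,0,-0.4,-0.4,0,0.6],[0,0,0,0,0,0,0.6],[0,0,0,0,0,0,0.6]]]'
python3 -c "
from g import *
goto(-.270,.0,.020,-.0955)
ci,p,d,hsv=wmeas('w5')
K,R,t=ci['mtx'],ci['R'],ci['t']
yel=(cv2.inRange(hsv,(25,110,60),(35,255,255)))
cv2.imwrite('pics/y5.png',yel)
"
```

```text
time_s: 9.65
position: [0.3931, 0.1684, 0.2041]
eef_rot: [3.139, 0.005, -0.081]
contact_force: [0.7, -0.2, -0.0]
width: 0.0512
bay now [-274.6   -7.3] z 0.2041 F [ 0.7 -0.2 -0. ]
shift units [ 0.09 -0.13  3.07] turn units [0.03 0.05 0.17]
```

View pics/w5.png

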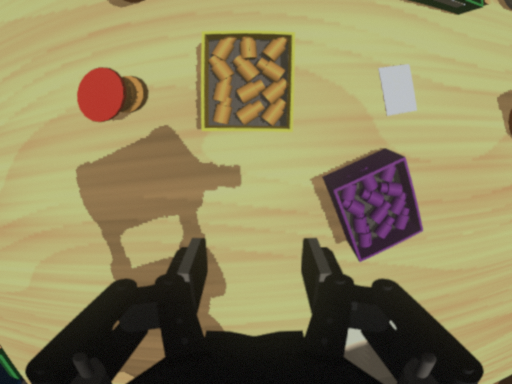

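The bin shows clearly at (248,82), with rim corners at about (203,34), (293,34), (292,129) and (202,130). Next I'll extract the rim.

```bash
cat >> g.py <<'E'
def rimw(ci,p,lo=(24,100,50),hi=(36,255,255)):
    hsv=cv2.cvtColor(p,cv2.COLOR_RGB2HSV)
    m=cv2.inRange(hsv,lo,hi);P=None
    k,l,st,c=cv2.connectedComponentsWithStats(m)
    for i in range(1,k):
        if st[i,4]<120: continue
        v,u=np.nonzero(l==i)
        for z in(.055,0):
            r=rect(wray(ci,np.c_[u,v],z)[:,:2]); s=sorted(r[1])
            if 60<s[0]<110 and s[1]<120: print(st[i].tolist(),"z",z,"bay",(bay(r[0])*1000).round(1),"size",np.round(r[1],1),"yaw-th",round(float(r[2]-th),4))
E
python3 -c "
from g import *
f=np.load('pics/w5.npz');rimw(f,f['p'])
P=wray(f,[(203,34),(293,34),(292,129),(202,130)],.055)
print(np.array([bay(q) for q in P]).mean(0)*1000,np.linalg.norm(P-np.roll(P,-1,0),axis=1))
f=np.load('pics/w4.npz');rimw(f,f['p'])
"
```

```text
[200, 30, 101, 103, 1974] z 0.055 bay [-175.7   -2. ] size [ 98.  102.1] yaw-th 0.012
[-176.26820482    0.75212875] [0.08683527 0.09487575 0.08872756 0.09616327]
[102, 0, 86, 71, 4149] z 0.055 bay [-14.5 -19.3] size [95.1 69.6] yaw-th -0.0018
[102, 0, 86, 71, 4149] z 0 bay [1.3 0.9] size [113.   82.8] yaw-th -0.0018
```

The bin is at bay (−176, about 0) mm with yaw error within 0.01 rad, well inside the ±7 mm side clearance. I'll align, descend behind it and check.

```bash
python3 -m handwheel '[[[0,0,0.17,0.08,-0.13,0.5,0.6],[0,0,0,0,0,0.6,0.6],[0,0,0,0,0,0.6,0.6],[0,0,0,0,0,0.6,0.6],[0,0,0,0,0,0.6,0.6],[0,0,0,0,0,0.15,0.6],[0,0,0,0,0,0,0.6]]]'
python3 -c "
from g import *
goto(-.237,.0,.019,-.0955)
wmeas('w6')"
```

```text
time_s: 10.58
position: [0.4049, 0.1713, 0.0168]
eef_rot: [3.14, -0.001, -0.1]
contact_force: [0.2, 0.6, -0.3]
width: 0.0511
bay now [-263.2   -3.3] z 0.0168 F [ 0.2  0.6 -0.3]
shift units [ 0.44 -0.06 -0.04] turn units [ 0.01 -0.01 -0.05]
```

View pics/w6.png

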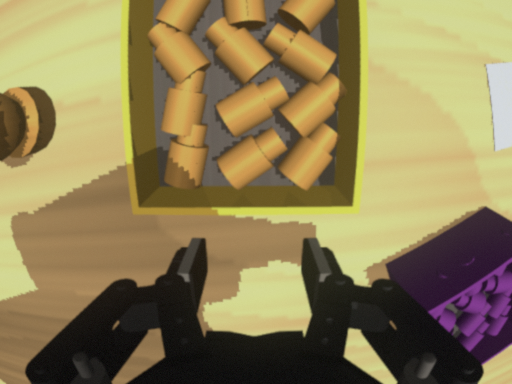

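The fingers sit behind the bin's near edge (134,213)–(358,210), about 2–3 mm off centre to the right. I'll correct that while pushing in partway.

```bash
python3 -m handwheel '[[[0,0,-0.05,0.1,-0.06,0,0.6],[0,0,0,0.15,0,0,0.6],[0,0,0,0.15,0,0,0.6],[0,0,0,0.15,0,0,0.6],[0,0,0,0.15,0,0,0.6],[0,0,0,0.15,0,0,0.6],[0,0,0,0.15,0,0,0.6],[0,0,0,0.15,0,0,0.6],[0,0,0,0.15,0,0,0.6],[0,0,0,0,0,0,0.6]]]'
python3 -c "
from g import *
goto(-.060,.0,.019,-.0955)
wmeas('w7')
for i in range(1):
    r=measure(save='top3')"
```

```text
time_s: 11.88
position: [0.49, 0.1674, 0.0202]
eef_rot: [-3.141, -0.005, -0.095]
contact_force: [0.1, -0.1, 0.4]
width: 0.0513
bay now [-178.1    1. ] z 0.0202 F [ 0.1 -0.1  0.4]
shift units [1.97 0.02 0.03] turn units [-0.   -0.05  0.01]
patch 873 c [0.6676 0.1523] size [84.7 80.5] yaw -0.0909
rim 29 c [0.5776 0.1152] size [42.8 11. ] yaw 0.2426
blue 138 c [0.6558 0.0319] size [88.  99.6] yaw -0.0942
green 200 c [ 0.6445 -0.0857] size [ 89.9 100. ] yaw -0.0971
```

View pics/w7.png

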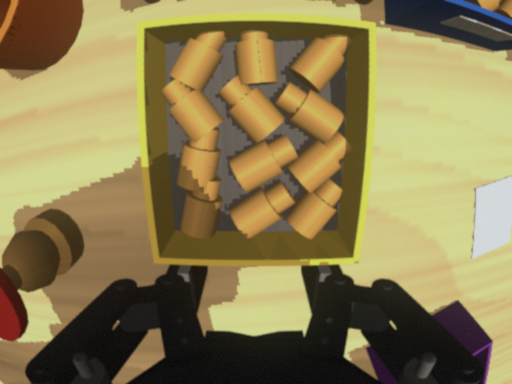

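View pics/top3.png

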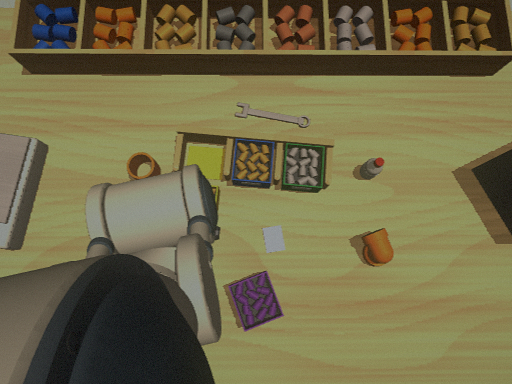

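The wrist view shows the bin against both fingers, corners at about (137,22), (377,22), (358,264) and (153,265). The top view is partly blocked by the arm and shows the neighbouring bins unmoved.

```bash
python3 -c "
from g import *
f=np.load('pics/w7.npz')
P=wray(f,[(137,22),(377,23),(358,264),(153,265)],.055)[:,:2]
B=np.array([bay(q) for q in P])*1000;print(B.round(1));print('size',np.linalg.norm(P-np.roll(P,-1,0),axis=1),'c',B.mean(0))
rimw(f,f['p'])"
```

```text
[[ -66.1   45.7]
 [ -66.   -45. ]
 [-166.5  -44.6]
 [-167.1   46. ]]
size [0.09072155 0.1004848  0.09066884 0.10100902] c [-116.42353923    0.50876098]
[133, 13, 246, 254, 6259] z 0.055 bay [-116.    1.] size [ 92.5 101.1] yaw-th -0.0011
```

The bin is square at bay (−116, +0.7) mm. I'll keep pushing, stopping a little short of the back board.

```bash
python3 -m handwheel '[[[0,0,0,0.15,0,0,0.6],[0,0,0,0.15,0,0,0.6],[0,0,0,0.15,0,0,0.6],[0,0,0,0.15,0,0,0.6],[0,0,0,0.15,0,0,0.6],[0,0,0,0,0,0,0.6]]]'
python3 -c "
from g import *
goto(-.060,.0,.019,-.0955)
ci,p,d,h=wmeas('w8');rimw(ci,p)"
```

```text
time_s: 12.72
position: [0.5369, 0.1629, 0.0202]
eef_rot: [-3.142, -0.004, -0.095]
contact_force: [-0.5, 0.2, -0.6]
width: 0.051
bay now [-131.     0.9] z 0.0202 F [-0.5  0.2 -0.6]
shift units [1.18 0.02 0.02] turn units [-0.   -0.04  0.01]
[134, 0, 243, 267, 9387] z 0.055 bay [-65.7   0.8] size [ 91.8 107.5] yaw-th -0.0001
```

View pics/w8.png

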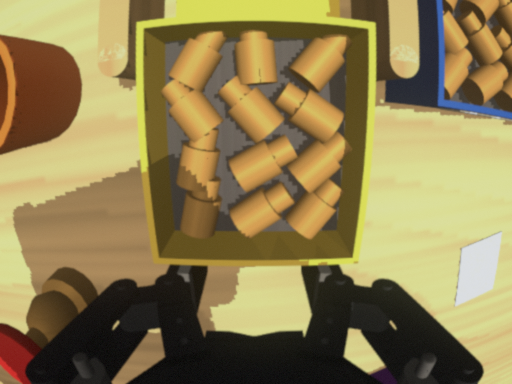

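The bin's front is entering between the dividers, whose tops are at left (115,50) and right (405,45). The gaps look slightly uneven, so I'll measure them.

```bash
python3 -c "
from g import *
f=np.load('pics/w8.npz')
c=cv2.resize(f['p'][0:120,80:440],None,fx=2.2,fy=2.2,interpolation=cv2.INTER_CUBIC);cv2.imwrite('pics/c8.png',c[:,:,::-1])
P=wray(f,[(131,40),(388,40),(98,40),(422,40)],.05);print([ (bay(q)*1000).round(1) for q in P])"
```

```text
[array([-24.9,  50. ]), array([-23.9, -51.9]), array([-22.5,  65.4]), array([-21.1, -68.4])]
```

View pics/c8.png

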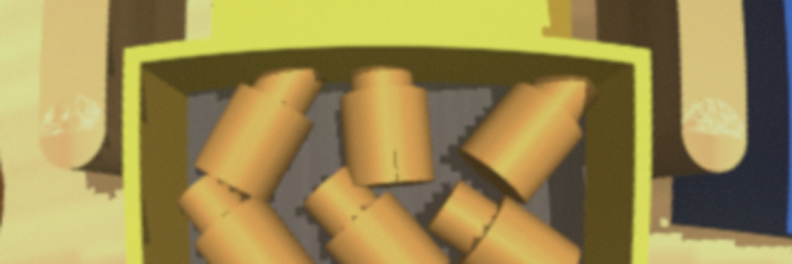

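Measured gaps are about 5.5 mm on the left and 8 mm on the right, so the bin is roughly 1.5 mm off centre and runs clear. I'll continue, going slower near the end.

```bash
python3 -m handwheel '[[[0,0,0,0.15,0.02,0,0.6],[0,0,0,0.15,0,0,0.6],[0,0,0,0.15,0,0,0.6],[0,0,0,0.15,0,0,0.6],[0,0,0,0.15,0,0,0.6],[0,0,0,0.1,0,0,0.6],[0,0,0,0,0,0,0.6]]]'
python3 -c "
from g import *
goto(-.060,.0,.019,-.0955)
ci,p,d,h=wmeas('w9');rimw(ci,p)"
```

```text
time_s: 13.65
position: [0.5902, 0.1564, 0.0202]
eef_rot: [3.141, -0.002, -0.095]
contact_force: [-0.8, 0.3, -0.7]
width: 0.0511
bay now [-77.3  -0.5] z 0.0202 F [-0.8  0.3 -0.7]
shift units [ 0.29 -0.01  0.02] turn units [ 0.   -0.03  0.01]
[134, 13, 243, 255, 6345] z 0.055 bay [-15.5  -0.3] size [ 91.3 101.3] yaw-th 0.0032
```

View pics/w9.png

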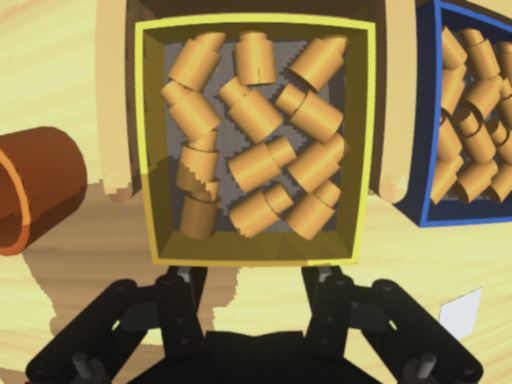

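The bin is inside the bay at (−15.5, −0.3) mm and square. About 16 mm remain, so I'll use small steps and watch the force.

```bash
python3 -m handwheel '[[[0,0,0,0.08,0,0,0.6],[0,0,0,0.08,0,0,0.6],[0,0,0,0.05,0,0,0.6]]]'; python3 -m handwheel '[[[0,0,0,0.04,0,0,0.6]]]'; python3 -m handwheel '[[[0,0,0,0.04,0,0,0.6]]]';
python3 -c "
from g import *
goto(-.060,.0,.019,-.0955)
ci,p,d,h=wmeas('w10');rimw(ci,p)"
```

```text
time_s: 14.08
position: [0.6023, 0.1552, 0.0202]
eef_rot: [3.141, -0.001, -0.094]
contact_force: [-3.8, 0.5, 2.7]
width: 0.0515
time_s: 14.2
position: [0.6047, 0.155, 0.0202]
eef_rot: [3.141, -0.001, -0.094]
contact_force: [-2.6, -0.2, 2.5]
width: 0.0511
time_s: 14.32
position: [0.6072, 0.1548, 0.0202]
eef_rot: [3.141, -0.0, -0.094]
contact_force: [-2.8, 0.8, 1.0]
width: 0.0514
bay now [-60.3  -0.5] z 0.0202 F [-2.8  0.8  1. ]
shift units [ 0.   -0.01  0.02] turn units [ 0.01 -0.01  0.01]
[134, 13, 243, 256, 6357] z 0.055 bay [ 1.3 -0.4] size [ 91.4 101.7] yaw-th 0.0023
```

```bash
python3 -m handwheel '[[[0,0,0,0.03,0,0,0.6]]]'; python3 -m handwheel '[[[0,0,0,0.03,0,0,0.6]]]'
```

```text
time_s: 14.5
position: [0.6079, 0.1547, 0.0201]
eef_rot: [3.141, 0.002, -0.094]
contact_force: [-19.5, 3.6, 13.4]
width: 0.0514
time_s: 14.62
position: [0.6078, 0.1546, 0.02]
eef_rot: [3.14, 0.006, -0.094]
contact_force: [-14.6, 3.2, 10.8]
width: 0.0512
```

The force jumped to about 20 N and the motion stopped, so the bin has seated on the back board. I'll back straight off, lift and swing clear to check.

```bash
python3 -m handwheel '[[[0,0,0,-0.2,0,0,0.6],[0,0,0,-0.5,0,0,0.6],[0,0,0,-0.7,0,0,0.6],[0,0,0,0,0,-0.7,0.6],[0,0,0,0,0,-0.9,0.6],[0,0,0,0,0,-0.9,0.6],[0,0,0,-0.5,0,-0.3,0.6],[0,0,0,-0.5,0,0,0.6],[0,0,0,-0.5,0,0,0.6],[0,0,0,0,0,0,0.6]]]'
python3 -c "
from g import *
ci,p,d,h=wmeas('w11');rimw(ci,p)
r=measure(save='top4'); print('bin bay',bay(r['rim'][0])*1000 if 'rim' in r else 0)"
```

```text
time_s: 15.88
position: [0.4295, 0.1716, 0.1946]
eef_rot: [-3.141, -0.003, -0.094]
contact_force: [-0.2, -0.5, 0.5]
width: 0.0514
patch none
rim 215 c [0.6675 0.1486] size [ 90.4 100.4] yaw -0.0948
blue 135 c [0.6558 0.0319] size [88.  99.6] yaw -0.0948
green 203 c [ 0.6443 -0.0857] size [ 89.9 100.2] yaw -0.0951
bin bay [ 0.35081985 -0.84135305]
```

View pics/w11.png

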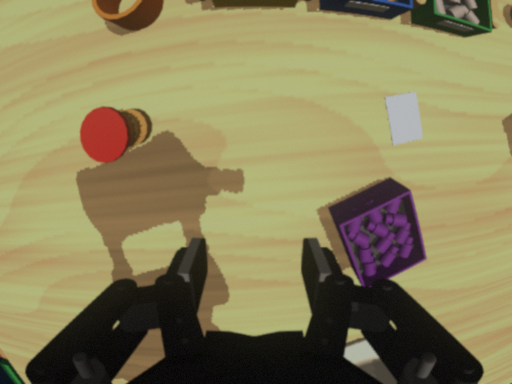

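View pics/top4.png

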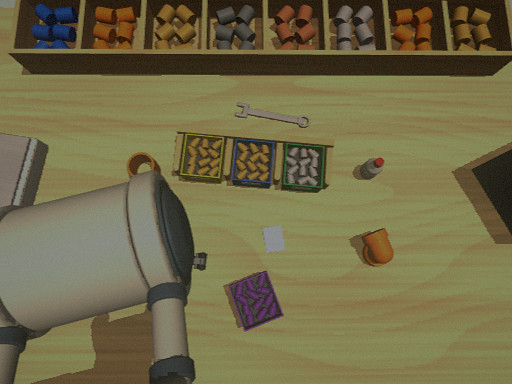

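The top view shows the yellow bin home at (203,158), in line with the blue and green bins. I'll compare the bystanders' positions with the first picture.

```bash
python3 -c "
from h import *
ci=manip.camera_info('top')
for n in('top0','top4'):
    f=np.load(f'pics/{n}.npz');p=f['p'];X=cloud(ci,f['d']);h=cv2.cvtColor(p,cv2.COLOR_RGB2HSV)
    m=(cv2.inRange(h,(130,60,20),(170,255,255))>0)&(X[:,:,2]>.048)
    v,u=np.nonzero(m);r=rect(ray(ci,np.c_[u,v],.055)[:,:2]);print(n,'purple',r)
    for k,(x0,x1,y0,y1) in dict(valve=(100,135,212,247),elbow=(355,400,222,272),seal=(355,390,150,185),wrench=(230,315,98,132)).items():
        s=h[y0:y1,x0:x1]; mm=(s[:,:,1]>170) if k in('valve','elbow') else ((X[y0:y1,x0:x1,2]>.03) if k=='seal' else (s[:,:,1]<60))
        v,u=np.nonzero(mm);print(k,len(u),u.mean().round(2),v.mean().round(2))
a=np.load('pics/top0.npz')['p'];b=np.load('pics/top4.npz')['p']
cv2.imwrite('pics/cmp.png',np.vstack([cv2.resize(x[140:340,90:300],None,fx=1.4*2,fy=1.4)[:,:,::-1] for x in(a,b)]))
"
```

```text
top0 purple (array([0.62476257, 0.06419604]), (790.6275024414062, 107.1565933227539), np.float64(0.1315898021617983))
valve 466 23.53 16.44
elbow 749 23.07 25.42
seal 318 18.18 16.62
wrench 478 41.15 17.04
top4 purple (array([0.66288013, 0.16002878]), (674.8838500976562, 749.6846313476562), np.float64(-0.04428503997665513))
valve 0 nan nan
elbow 754 23.03 25.45
seal 320 17.98 16.56
wrench 481 40.99 17.02<string>:10: RuntimeWarning: Mean of empty slice.
  ret = ret.dtype.type(ret / rcount)
```

View pics/cmp.png

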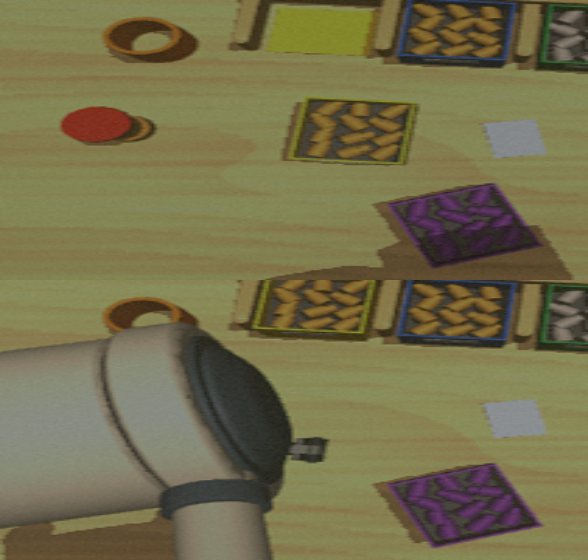

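The purple bin, elbow, sealant and wrench have not moved. The valve is hidden by the arm in the top view, so I'll check it in the wrist pictures and then hand in.

```bash
python3 -c "
from g import *
for n in('w5','w11'):
    f=np.load(f'pics/{n}.npz');h=cv2.cvtColor(f['p'],cv2.COLOR_RGB2HSV)
    m=cv2.inRange(h,(0,180,60),(6,255,255))|cv2.inRange(h,(174,180,60),(180,255,255))
    k,l,st,c=cv2.connectedComponentsWithStats(m);j=1+np.argmax(st[1:,4]);print(n,st[j],wray(f,[c[j]],.084)[0].round(4))
s=manip.sense();print(s['time_s'],s['contact_force'],abs(s['joint_velocities']).max())
manip.finish_job()"
```

```text
w5 [  78   69   47   52 1906] [0.4971 0.3059 0.084 ]
w11 [  81  108   48   55 2039] [0.4976 0.3054 0.084 ]
15.975 [-0.13536861 -0.27745932  0.04674552] 0.022191255188426146
the job is handed in; nothing more can be done
```

The yellow bin is home in the empty bay, pushed the whole way and never lifted. I used two spread fingertips: first about 52 mm along the row into line with the bay, then about 177 mm straight in. I stopped when the force rose to about 20 N as the bin seated on the back board. The arm then backed off and lifted clear, and I handed in at 16 s of the allowed 51 s.

**Bin position:** the final top view puts the bin at (+0.4, −0.8) mm from home, with a yaw error under 0.001 rad. It lines up with the blue bin along x to within 0.5 mm.

**Bystanders:** the blue, green and purple bins, elbow, sealant and wrench read the same as at the start. The valve was hidden by the arm in the top view. Two wrist pictures, taken before and after the push into the bay, agree on its position to 0.7 mm.

**Checks that failed or are weaker:**
- My colour mask for the purple bin failed, so I compared that bin by eye only.
- The coupling was partly hidden in the last top view. It looked unmoved there, but I did not measure it.

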